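Press the red stapler home in the office kit case

TASK

The red stapler is missing from the open kit case. Set it upright into the long empty cutout of the insert, without dropping it, and press it down between the rubber grip strips until it is fully home on the cutout's floor, then let go. Leave the black stapler where it is.

Things in the scene. Friction and masses are not known exactly. Their poses are not given: they have to be found in the camera images.
- red_stapler: Rigid desk stapler standing on its black base, red: 132 mm long, 38 wide, 62 high, 0.19 kg. Origin: centre of its underside; x along its length to the nose, z up. Grip it across the red upper arm, near the middle: 30 mm wide, 120 long, vertical sides, heights 36 to 62 mm (the base is 38 mm wide up to 18 mm). Its flat top may be pushed on.
- black_stapler: A second stapler of the same shape and size, all black, not wanted here. Origin and axes as for the red one.
- kit_case: Open aluminium case with a rigid grey insert, 220 mm (x) by 300 mm (y), fixed to the desk, turned up to 12 degrees; origin at the centre of its underside, z up. Lid folded back flat on the far (+x) side. Insert top 34 mm and rim 36 mm above the desk; nothing else in it stands higher. An eraser and two markers are already home; the small round cutout stays empty.
- cutout (a point): Centre of the yellow floor, 8 mm above the desk, of the long cutout: 156 mm along this frame's y, 70 along x, 26 deep, z up. The stapler goes in upright along y, nose either way. Sprung rubber side strips narrow from 60 mm at the top to 34 mm at 8 mm above the floor. They stop it 9 to 12 mm high; a push of 10 N or so seats it. Held while pressed it goes in straight; let go early, it may lean.
There are look-alikes about, which are no part of the job. Of the things that look like the red_stapler, take the one that is nearest to the robot's base at the start.

How it is judged:
At the end, for the whole second after the job is handed in: The red stapler stands upright (within 6 degrees) in the long cutout, its underside less than 5 mm above the cutout's floor, its centre within 16 mm of the cutout's centre, lengthwise within 10 degrees, at rest and released (z of red_stapler in the frame of cutout below 0.005 m and horizontal distance between red_stapler and cutout below 0.016 m and angle between the x axis of red_stapler and the y axis of cutout, either way round below 0.18 rad and angle between red_stapler's own z axis and vertical below 0.1 rad and linear speed of red_stapler below 0.02 m/s); the robot touches nothing.
It fails at once if the red stapler is dropped (falls freely by more than about 15 mm) (contact force between anything else and red_stapler below 0.001 N and linear speed of red_stapler above 0.55 m/s).
It fails at once if the black stapler is moved by more than 30 mm (distance of black_stapler from where it was at the start of the episode above 0.03 m).
It also fails if it takes over 32 s, if anything falls off the work surface, if the arm or the gripper's body presses on something with over 40 N, if the wrist force passes 120 N, or if a joint passes its speed limit or range.

ROBOT

A 6-joint arm with a two-finger parallel gripper is mounted at the origin on the work surface. World frame = base frame: x ahead of the robot, y to its left, z up, the work surface at z = 0. Lengths are in m, angles in rad, forces in N, time in s.
With the tool pointing down it reaches from about 0.425 to 0.95 m from the base axis. Payload 3.5 kg.
Tool frame: the origin (TCP) lies on the centre line of the jaws, within the pads' length; the fingertips stand 17 mm ahead of it and the grasp point (between the pads) lies 2 mm behind it; z points along the fingers, y is the line along which they close (so a half turn about z gives the same grasp; the last joint's range is limited). The gripper opens to 85 mm and grips with 20 to 120 N. Pads are 22 mm wide; open, the fingers measure 114 mm over their backs; the gripper's body (76 mm by 85 mm) begins 54 mm behind the grasp point. The pads swing forward as they close: fully open they stand 13 mm farther back than shut.
Start: joints at [0.97, 0.286, 1.577, -0, 1.279, -0.15], TCP at [0.294, 0.608, 0.248] pointing down, gripper open.
Joint ranges: [-2.77, 2.77], [-0.9, 2.22], [0.21, 2.48], [-1.53, 4.67], [0.24, 2.81], [-2.84, 2.84]. Speed limits (rad/s): [2.79, 2.79, 3.14, 3.14, 3.14, 3.14].

INTERFACE

Orientations are given as a unit quaternion [x, y, z, w].
In Python, from plant import ctrl gives the robot as it stands. The module is installed in compiled form; this text tells all that it offers.
- The arm moves only by the tool drive_tool, never from a script. Its argument "moves" is a list of rows, each a list of 3 entries, a list of its own where there are three numbers: the turn, a rotation vector about the tool's x, y, z in rad, then the shift along the tool's x, y, z in m, then the finger opening in m, from 0 to 0.0854. A call has 1 to 5 rows; each row shifts and turns the commanded pose from where the row before left it, along the tool's axes as they then stand; what a row does not reach is not made up. A row lasts 1/8 s, in which the tool goes at most 62.5 mm and 10.7 degrees, less where a joint would pass 70% of its speed; a pose out of reach is approached as far as the arm can. A call with a gripper value outside its range is refused whole. The fingers move at their own pace and stop on an object; "grip_force" is the grip in N (left out, the last holds). Time passes only in rows, so rows that do not move let the fingers close. It gives the time, the measured TCP pose, the force, the opening and the grip force at its end, in the units of the state.
- ctrl.get_state(): the state, without advancing time (a new reading comes with each control period).
- ctrl.read_camera(name): name is "scene" or "top"; returns a dict with "image" (480x640x3 uint8, red, green, blue), "fx", "fy", "cx", "cy" (pixels), "dist" ([k1, k2, p1, p2, k3] as OpenCV has them; the pictures are not rectified), "R" (3x3) and "t" (3): a world point X has camera coordinates R X + t. Camera axes: x right, y down, z forward; pixel columns grow to the right and rows downward; lengths in m; the calibration is good to about 2 mm. A picture is of the moment at which its call begins. There is no depth.
- ctrl.sign_off(): hands the job in; it is judged then, once.
The state is a dict: "time": time; "qpos": joint angles; "dq": joint speeds; "joint_efforts": joint torques, N m; "eef_pos": TCP position; "tcp_rot": TCP orientation; "contact_force": force on the tool from outside, world axes, zero at the start; "wrist_torque": the same for the moment, N m; "opening": opening from 0.0 (shut) to 1.0 (fully open); "finger_force": force on a finger pad.
Only numpy, scipy, OpenCV 4.12 (cv2) and the standard library are available. Lean on these libraries where they do the work, as an engineer would, in place of code of your own. Each camera call takes 0.05 s, during which the arm holds its last target. There are 200 camera calls.

## Working session

There is one attempt and no reset: what is moved stays moved. The work goes in short steps, Python scripts to look and compute and a tool call to move; the robot and the scene stay as the last step left them, time stands still between calls to the robot, and variables do not carry over. Pictures are saved under pics/ and viewed, at most 10 in all, crops included, and the job is handed in when it is done.

Besides the shell and the picture viewer there is one more tool, called after "Emit:" as name(argument=value, ...) on one line, values as JSON. drive_tool: Moves the arm, as the interface text tells. Its arguments: {"type":"object","properties":{"moves":{"type":"array","items":{"type":"array"}},"grip_force":{"type":"number"}},"required":["moves"]}

```bash
mkdir -p pics; cat > h.py <<'E'
import numpy as np, cv2
from plant import ctrl
def cam(n):
    c=ctrl.read_camera(n); c['K']=np.array([[c['fx'],0,c['cx']],[0,c['fy'],c['cy']],[0,0,1.]]); c['R']=np.array(c['R']);c['t']=np.array(c['t']);c['dist']=np.array(c['dist'],float); return c
def ray(c,px,z):
    p=cv2.undistortPoints(np.array(px,float).reshape(-1,1,2),c['K'],c['dist'])[:,0]
    d=np.c_[p,np.ones(len(p))]@c['R']; o=-c['R'].T@c['t']
    return o+d*((z-o[2])/d[:,2])[:,None]
def proj(c,X):
    return cv2.projectPoints(np.array(X,float).reshape(-1,1,3),cv2.Rodrigues(c['R'])[0],c['t'],c['K'],c['dist'])[0][:,0]
def save(c,n): cv2.imwrite('pics/'+n+'.png',c['image'][:,:,::-1])
E
python3 - <<'E'
from h import *
for n in('top','scene'):
    c=cam(n); save(c,n+'0'); print(n,-c['R'].T@c['t'],c['R'].round(2).tolist(),c['fx'])
print(ctrl.get_state())
E
```

```text
top [ 0.48415444 -0.02593927  0.99296121] [[-0.01, -1.0, -0.02], [-0.99, 0.01, -0.13], [0.13, 0.01, -0.99]] 584.9741278414704
scene [1.35165457 0.28043153 0.63321303] [[-0.35, 0.93, -0.02], [0.55, 0.2, -0.81], [-0.75, -0.3, -0.59]] 543.7532436977133
{'time': 0.1, 'qpos': array([ 9.70025959e-01,  2.87077866e-01,  1.57805149e+00,  1.21631780e-06,
        1.27861103e+00, -1.49981233e-01]), 'dq': array([-0.00023382, -0.00278926, -0.00313443, -0.00155224, -0.00029832,
        0.00176597]), 'joint_efforts': array([ 1.33419489e-03, -4.07294762e+01, -2.93702978e+01, -1.45634517e-04,
        3.39538608e-03,  2.57322931e-06]), 'eef_pos': array([0.29371793, 0.60711408, 0.24707363]), 'tcp_rot': array([ 2.23491009e-01,  9.74705399e-01, -9.98880695e-04, -3.94245361e-04]), 'contact_force': array([-0.60112335,  0.11309344, -0.31361555]), 'wrist_torque': array([-0.03646756, -0.01667872,  0.00867712]), 'finger_force': 0.0, 'opening': 1.0003192275473916}
```

View pics/top0.png

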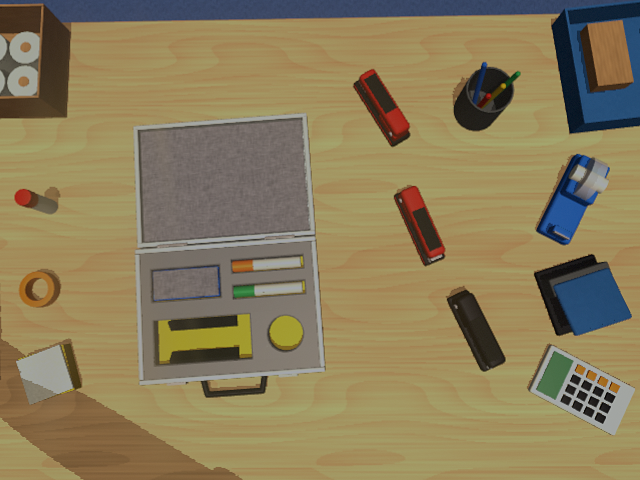

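View pics/scene0.png

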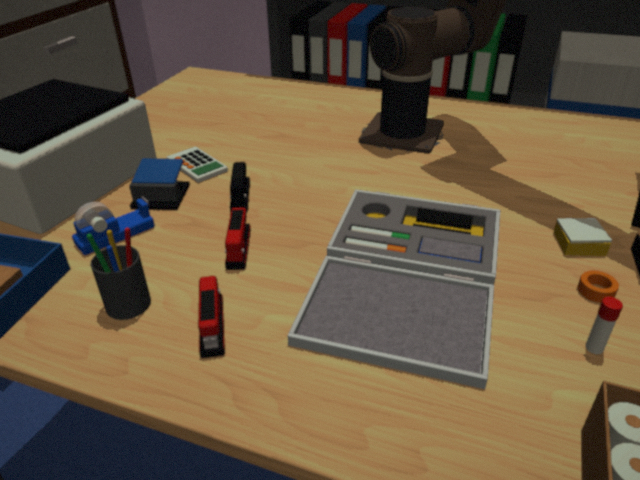

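The top view shows the look-alikes: red staplers at (420,225) and (382,107), a black stapler at (476,330), and a red-capped glue stick at (24,198). The robot base is below the bottom edge, so (420,225) is the nearest red stapler. The long cutout with its yellow floor is at about (204,338).

```bash
python3 - <<'E'
from h import *
c=cam('top'); im=c['image']; hsv=cv2.cvtColor(im,cv2.COLOR_RGB2HSV)
np.set_printoptions(precision=4,suppress=True)
red=(((hsv[...,0]<6)|(hsv[...,0]>172))&(hsv[...,1]>150)&(hsv[...,2]>60)).astype(np.uint8)
red=cv2.morphologyEx(red,cv2.MORPH_OPEN,np.ones((2,2)))
def rect(P):
    (x,y),(a,b),t=cv2.minAreaRect((P[:,:2]*1000).astype(np.float32)); 
    if a<b:a,b,t=b,a,t+90
    return x,y,a,b,t
cs=cv2.findContours(red,cv2.RETR_EXTERNAL,cv2.CHAIN_APPROX_NONE)[0]
for k in cs:
    if cv2.contourArea(k)>300:
        P=ray(c,k[:,0],.062); print('red',k[:,0].mean(0),rect(P))
yel=((hsv[...,0]>24)&(hsv[...,0]<34)&(hsv[...,1]>170)&(hsv[...,2]>60)).astype(np.uint8)
yel[:300]=0; yel[:,:140]=0;yel[:,320:]=0;yel[380:]=0
for k in cv2.findContours(yel,cv2.RETR_EXTERNAL,cv2.CHAIN_APPROX_NONE)[0]:
    if cv2.contourArea(k)>300: print('yel',k[:,0].mean(0),rect(ray(c,k[:,0],.008)))
# case: insert grey edges for angle
def crop(x0,y0,x1,y1,s): return cv2.resize(im[y0:y1,x0:x1],None,fx=s,fy=s,interpolation=cv2.INTER_CUBIC)
a=crop(380,170,460,280,5); b=crop(140,300,260,380,3)
o=np.zeros((550,780,3),np.uint8); o[:a.shape[0],:a.shape[1]]=a; o[:240,410:770]=b
o[250:490,410:770]=cv2.resize(yel[300:380,140:260]*255,(360,240))[...,None]
cv2.imwrite('pics/crop1.png',o[:,:,::-1])
E
```

```text
red [421.6562 224.4427] (616.0969848632812, -176.2447052001953, 117.39312744140625, 28.310060501098633, 22.010923385620117)
red [382.0299 102.988 ] (815.8101196289062, -119.87298583984375, 118.20904541015625, 28.57319450378418, 30.61771583557129)
yel [285.7889 331.2556] (444.87298583984375, 49.44390106201172, 51.67039108276367, 47.58127975463867, 89.48674011230469)
yel [205.0309 337.268 ] (435.62786865234375, 184.83230590820312, 151.7247314453125, 65.38404083251953, 94.01104545593262)
```

View pics/crop1.png

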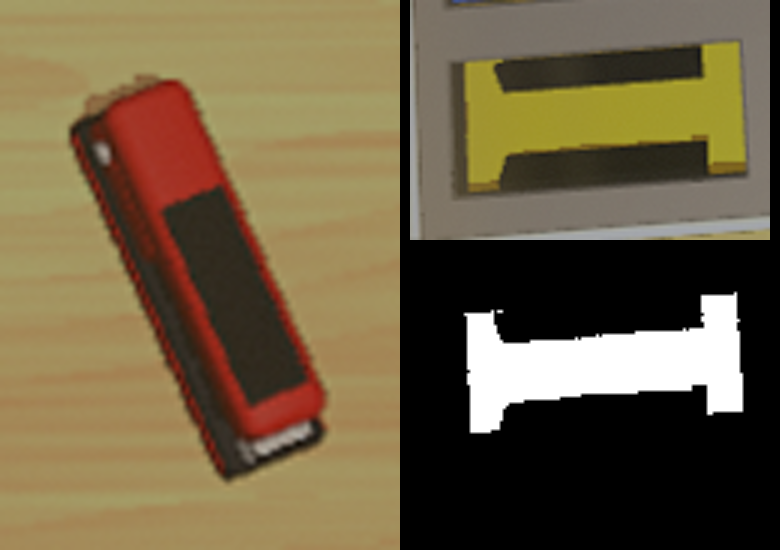

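The crop confirms the near red stapler: its nose is lower right at about px (441,258) and its base pokes out on the left. The opening's top edges are clear, so I'll measure those at the insert's height.

```bash
python3 - <<'E'
from h import *
np.set_printoptions(precision=4,suppress=True)
c=cam('top')
q=np.array([[450,62],[741,41],[747,172],[453,197]])
P=ray(c,np.c_[140+(q[:,0]-410)/3,300+q[:,1]/3]-.33,.034)
print(P[:,:2],'ctr',P.mean(0)); e=(P[0]-P[1]+P[3]-P[2])/2; f=(P[0]-P[3]+P[1]-P[2])/2
print(np.linalg.norm(e),np.linalg.norm(f),np.degrees(np.arctan2(e[1],e[0])))
# stapler base corners, arm corners along axis
u=np.array([-np.cos(np.radians(22)),-np.sin(np.radians(22))]); A=np.array([.6161,-.1762])
for n,(x,y),z in (('base nose L',(226,478),.009),('base tail L',(71,128),.018),('base nose R',(324,436),.014)):
    p=ray(c,[[380+x/5-.4,170+y/5-.4]],z)[0]; d=p[:2]-A; print(n,p,'along nose',d@u,'side',d@[-u[1],u[0]])
E
```

```text
[[0.4642 0.2633]
 [0.4739 0.1052]
 [0.4042 0.1016]
 [0.3924 0.2598]] ctr [0.4337 0.1825 0.034 ]
0.15854143697305684 0.07082775373365963 93.8855988575479
base nose L [ 0.5508 -0.1849  0.009 ] along nose 0.06379753753441761 side -0.016352321522493593
base tail L [ 0.6692 -0.1351  0.018 ] along nose -0.06460572632485692 side -0.018257480671906787
base nose R [ 0.5642 -0.2173  0.014 ] along nose 0.06352368381223515 side 0.01861981650258959
```

Emit:
drive_tool(moves=[[[0, 0, 0], [-0.03, -0.05, 0.0], 0.085], [[0, 0, 0], [-0.03, -0.05, 0.0], 0.085], [[0, 0, 0], [-0.03, -0.05, 0.0], 0.085], [[0, 0, 0], [-0.03, -0.05, 0.0], 0.085], [[0, 0, 0], [-0.03, -0.05, 0.0], 0.085]])

```text
time: 0.82
eef_pos: [0.3199, 0.3154, 0.2482]
tcp_rot: [0.223, 0.975, 0.0, 0.0]
contact_force: [0.0, -0.9, 0.5]
opening: 0.996
finger_force: 0.0
```

Emit:
drive_tool(moves=[[[0, 0, 0], [-0.053, -0.0186, 0.0], 0.085], [[0, 0, 0], [-0.053, -0.0186, 0.0], 0.085], [[0, 0, 0], [-0.053, -0.0186, 0.0], 0.085], [[0, 0, 0], [-0.053, -0.0186, 0.0], 0.085], [[0, 0, 0], [-0.053, -0.0186, 0.0], 0.085]])

```text
time: 1.45
eef_pos: [0.5192, 0.1165, 0.2483]
tcp_rot: [0.224, 0.975, 0.0, 0.0]
contact_force: [0.8, 1.6, -1.0]
opening: 0.998
finger_force: 0.0
```

Emit:
drive_tool(moves=[[[0, 0, 0], [-0.0426, -0.044, 0.0], 0.085], [[0, 0, 0], [-0.0426, -0.044, 0.0], 0.085], [[0, 0, 0], [-0.0426, -0.044, 0.0], 0.085], [[0, 0, 0], [-0.0426, -0.044, 0.0], 0.085], [[0, 0, 0], [-0.0426, -0.044, 0.0], 0.085]])

```text
time: 2.08
eef_pos: [0.6143, -0.1747, 0.2482]
tcp_rot: [0.224, 0.975, 0.0, -0.0]
contact_force: [0.4, 1.4, 0.3]
opening: 0.996
finger_force: 0.0
```

Emit:
drive_tool(moves=[[[0, 0, 0.18], [0, 0, 0.02], 0.085], [[0, 0, 0.18], [0, 0, 0.02], 0.085], [[0, 0, 0.18], [0, 0, 0.02], 0.085], [[0, 0, 0.18], [0, 0, 0.02], 0.085], [[0, 0, 0.18], [0, 0, 0.02], 0.085]])

```text
time: 2.7
eef_pos: [0.6138, -0.1727, 0.1474]
tcp_rot: [0.628, 0.779, -0.0, -0.0]
contact_force: [-1.0, -0.2, -0.2]
opening: 0.995
finger_force: 0.0
```

Emit:
drive_tool(moves=[[[0, 0, 0.18], [0, 0, 0], 0.085], [[0, 0, 0.18], [0, 0, 0], 0.085], [[0, 0, 0.18], [0, 0, 0], 0.085], [[0, 0, 0.18], [0, 0, 0], 0.085], [[0, 0, 0.18], [0, 0, 0], 0.085]])

```text
time: 3.32
eef_pos: [0.6139, -0.1727, 0.148]
tcp_rot: [0.904, 0.428, -0.0, -0.0]
contact_force: [-1.2, 1.0, 0.6]
opening: 0.996
finger_force: 0.0
```

Emit:
drive_tool(moves=[[[0, 0, 0.167], [0, 0, 0], 0.085], [[0, 0, 0.167], [0, 0, 0], 0.085], [[0, 0, 0.167], [0, 0, 0], 0.085], [[0, 0, 0], [0.0006, 0.004, 0.02], 0.085], [[0, 0, 0], [0, 0, 0], 0.085]])

```text
time: 3.95
eef_pos: [0.6144, -0.1758, 0.1249]
tcp_rot: [0.981, 0.195, -0.002, -0.002]
contact_force: [-0.2, 0.1, 0.3]
opening: 0.995
finger_force: 0.0
```

```bash
python3 - <<'E'
from h import *
c=cam('scene'); a=cv2.resize(c['image'][90:300,130:340],(600,600),interpolation=cv2.INTER_CUBIC)
cv2.imwrite('pics/pre.png',a[:,:,::-1]); print(ctrl.get_state()['eef_pos'])
E
```

```text
[ 0.61497727 -0.17593365  0.12600184]
```

View pics/pre.png

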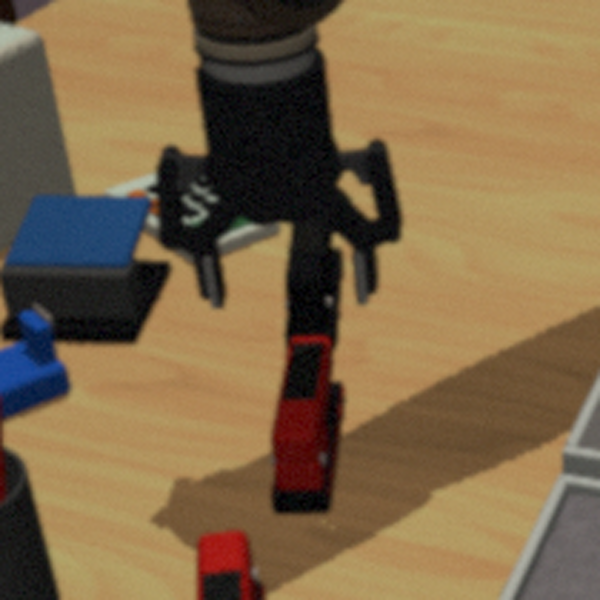

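The open jaws at crop (210,300) and (365,300) straddle the red stapler at about (310,420), lined up across it. Next I descend and grip.

Emit:
drive_tool(moves=[[[0, 0, 0], [0.001, 0, 0.03], 0.085], [[0, 0, 0], [0, 0, 0.03], 0.085], [[0, 0, 0], [0, 0, 0.016], 0.085], [[0, 0, 0], [0, 0, 0], 0.085], [[0, 0, 0], [0, 0, 0], 0.085]])

```text
time: 4.62
eef_pos: [0.6179, -0.1763, 0.0537]
tcp_rot: [0.981, 0.194, 0.001, 0.001]
contact_force: [0.2, -0.4, 0.3]
opening: 0.998
finger_force: 0.0
```

Emit:
drive_tool(moves=[[[0, 0, 0], [0, 0, 0], 0.02], [[0, 0, 0], [0, 0, 0], 0.02], [[0, 0, 0], [0, 0, 0], 0.02], [[0, 0, 0], [0, 0, 0], 0.02], [[0, 0, 0], [0, 0, 0], 0.02]], grip_force=70)

```text
time: 5.25
eef_pos: [0.6173, -0.1759, 0.053]
tcp_rot: [0.981, 0.194, 0.0, 0.0]
contact_force: [-1.0, 1.1, 3.9]
opening: 0.337
finger_force: 69.9
```

Emit:
drive_tool(moves=[[[0, 0, 0], [0, 0, -0.01], 0.02], [[0, 0, 0], [0, 0, -0.02], 0.02], [[0, 0, 0], [0, 0, -0.03], 0.02], [[0, 0, 0], [0, 0, -0.03], 0.02], [[0, 0, 0], [0, 0, 0], 0.02]])

```text
time: 5.88
eef_pos: [0.6192, -0.1769, 0.1468]
tcp_rot: [0.981, 0.194, 0.003, 0.002]
contact_force: [0.6, 0.0, -3.0]
opening: 0.335
finger_force: 69.3
```

```bash
python3 - <<'E'
from h import *
c=cam('scene'); a=cv2.resize(c['image'][90:300,130:340],(600,600),interpolation=cv2.INTER_CUBIC)
cv2.imwrite('pics/lift.png',a[:,:,::-1]); print(ctrl.get_state()['eef_pos'],ctrl.get_state()['tcp_rot'])
E
```

```text
[ 0.61781879 -0.17632384  0.14424406] [0.98107078 0.19364063 0.00148358 0.00111217]
```

View pics/lift.png

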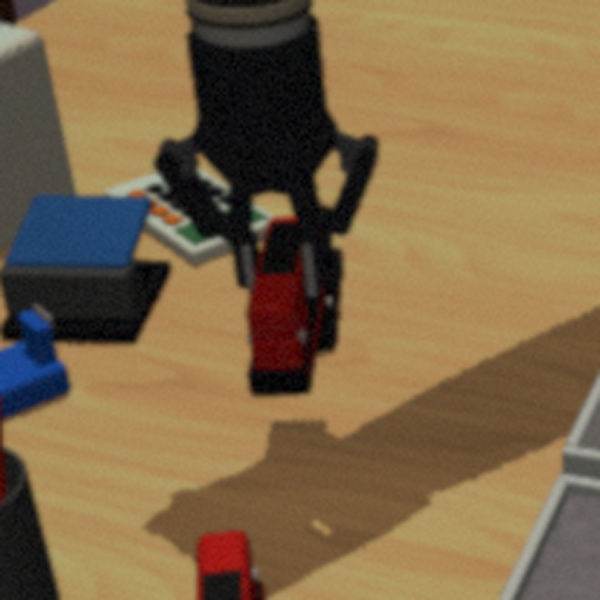

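The stapler hangs level in the jaws at crop (280,320), clear of the desk. Next I carry it over the case and turn it.

Emit:
drive_tool(moves=[[[0, 0, 0], [-0.002, -0.03, 0], 0.02], [[0, 0, 0], [-0.004, -0.05, 0], 0.02], [[0, 0, 0], [-0.004, -0.05, 0], 0.02], [[0, 0, 0], [-0.004, -0.05, 0], 0.02], [[0, 0, 0], [-0.004, -0.05, 0], 0.02]])

```text
time: 6.55
eef_pos: [0.5108, 0.0314, 0.1404]
tcp_rot: [0.981, 0.193, -0.002, -0.001]
contact_force: [1.2, 0.1, -1.2]
opening: 0.336
finger_force: 69.5
```

Emit:
drive_tool(moves=[[[0, 0, 0], [-0.004, -0.05, 0], 0.02], [[0, 0, 0], [-0.004, -0.05, 0], 0.02], [[0, 0, 0], [-0.004, -0.045, 0], 0.02], [[0, 0, 0], [-0.003, -0.0265, 0], 0.02], [[0, 0, -0.1], [0, 0, 0], 0.02]])

```text
time: 7.18
eef_pos: [0.4314, 0.1842, 0.1404]
tcp_rot: [0.969, 0.245, -0.002, -0.0]
contact_force: [-0.9, -0.1, -1.9]
opening: 0.337
finger_force: 69.6
```

Emit:
drive_tool(moves=[[[0, 0, -0.17], [0, 0, 0], 0.02], [[0, 0, -0.17], [0, 0, 0], 0.02], [[0, 0, -0.17], [0, 0, 0], 0.02], [[0, 0, -0.17], [0, 0, 0], 0.02], [[0, 0, -0.17], [0, 0, 0], 0.02]])

```text
time: 7.8
eef_pos: [0.4326, 0.1827, 0.1405]
tcp_rot: [0.782, 0.623, -0.002, -0.001]
contact_force: [0.7, -0.5, -2.1]
opening: 0.334
finger_force: 69.7
```

Emit:
drive_tool(moves=[[[0, 0, -0.17], [0, 0, 0], 0.02], [[0, 0, -0.13], [0, 0, 0], 0.02], [[0, 0, 0], [0, 0, 0], 0.02], [[0, 0, 0], [0, 0, 0], 0.02]])

```text
time: 8.3
eef_pos: [0.4333, 0.1828, 0.1414]
tcp_rot: [0.683, 0.73, -0.001, -0.001]
contact_force: [0.0, 0.3, -2.7]
opening: 0.343
finger_force: 69.7
```

```bash
python3 - <<'E'
from h import *
c=cam('scene'); a=cv2.resize(c['image'][70:310,300:540],(600,600),interpolation=cv2.INTER_CUBIC)
cv2.imwrite('pics/over.png',a[:,:,::-1]); s=ctrl.get_state(); print(s['eef_pos'],s['tcp_rot'],s['qpos'],s['contact_force'],s['time'])
E
```

```text
[0.43348536 0.18285885 0.14169825] [ 6.82818845e-01  7.30587480e-01 -4.88719673e-04 -3.46564686e-04] [ 1.83054592e-01 -5.14068696e-02  2.15536025e+00 -2.68352563e-05
  1.03883731e+00  1.15500303e-01] [ 0.11050071  0.19386492 -2.76764764] 8.35
```

View pics/over.png

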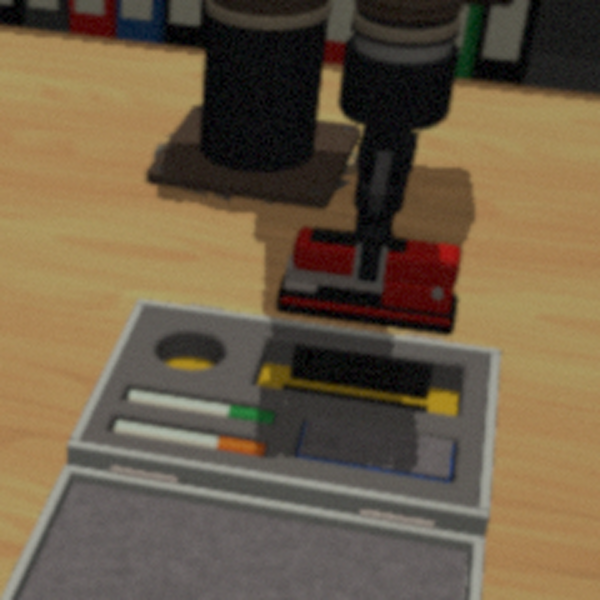

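The stapler is over the long cutout and parallel to it. Next I lower it.

Emit:
drive_tool(moves=[[[0, 0, 0], [0.0, 0, 0.02], 0.02], [[0, 0, 0], [0, 0, 0.02], 0.02], [[0, 0, 0], [0, 0, 0.015], 0.02], [[0, 0, 0], [0, 0, 0.005], 0.02], [[0, 0, 0], [0, 0, 0], 0.02]], grip_force=90)

```text
time: 8.98
eef_pos: [0.434, 0.183, 0.0822]
tcp_rot: [0.682, 0.731, -0.0, -0.0]
contact_force: [-0.5, 0.2, -1.8]
opening: 0.329
finger_force: 93.6
```

Emit:
drive_tool(moves=[[[0, 0, 0], [0, 0, 0.004], 0.02], [[0, 0, 0], [0, 0, 0.004], 0.02], [[0, 0, 0], [0, 0, 0.002], 0.02], [[0, 0, 0], [0, 0, 0], 0.02]])

```text
time: 9.48
eef_pos: [0.434, 0.183, 0.0724]
tcp_rot: [0.682, 0.731, 0.0, 0.0]
contact_force: [0.1, -1.1, -2.0]
opening: 0.329
finger_force: 93.8
```

Emit:
drive_tool(moves=[[[0, 0, 0], [0, 0, 0.002], 0.02], [[0, 0, 0], [0, 0, 0.002], 0.02], [[0, 0, 0], [0, 0, 0.002], 0.02], [[0, 0, 0], [0, 0, 0], 0.02]])

```text
time: 9.98
eef_pos: [0.4348, 0.1832, 0.0673]
tcp_rot: [0.683, 0.731, 0.001, 0.0]
contact_force: [-0.5, 0.8, 1.2]
opening: 0.336
finger_force: 94.2
```

Emit:
drive_tool(moves=[[[0, 0, 0], [0, 0, 0.002], 0.02], [[0, 0, 0], [0, 0, 0.002], 0.02], [[0, 0, 0], [0, 0, 0.001], 0.02], [[0, 0, 0], [0, 0, 0], 0.02]])

```text
time: 10.48
eef_pos: [0.4338, 0.1829, 0.0611]
tcp_rot: [0.682, 0.731, -0.0, -0.0]
contact_force: [0.8, 0.3, 0.1]
opening: 0.33
finger_force: 94.3
```

Emit:
drive_tool(moves=[[[0, 0, 0], [0, 0, 0.001], 0.02], [[0, 0, 0], [0, 0, 0.001], 0.02], [[0, 0, 0], [0, 0, 0], 0.02]])

```text
time: 10.85
eef_pos: [0.4339, 0.1829, 0.061]
tcp_rot: [0.682, 0.731, -0.001, -0.0]
contact_force: [-5.6, -2.1, 14.3]
opening: 0.334
finger_force: 96.1
```

```bash
python3 - <<'E'
from h import *
c=cam('scene'); a=cv2.resize(c['image'][130:310,300:540],(800,600),interpolation=cv2.INTER_CUBIC)
cv2.imwrite('pics/in.png',a[:,:,::-1]); s=ctrl.get_state(); print(s['eef_pos'],s['contact_force'],s['time'])
E
```

```text
[0.43395957 0.18293248 0.0610387 ] [-5.74512824 -1.84451217 13.60550076] 10.9
```

View pics/in.png

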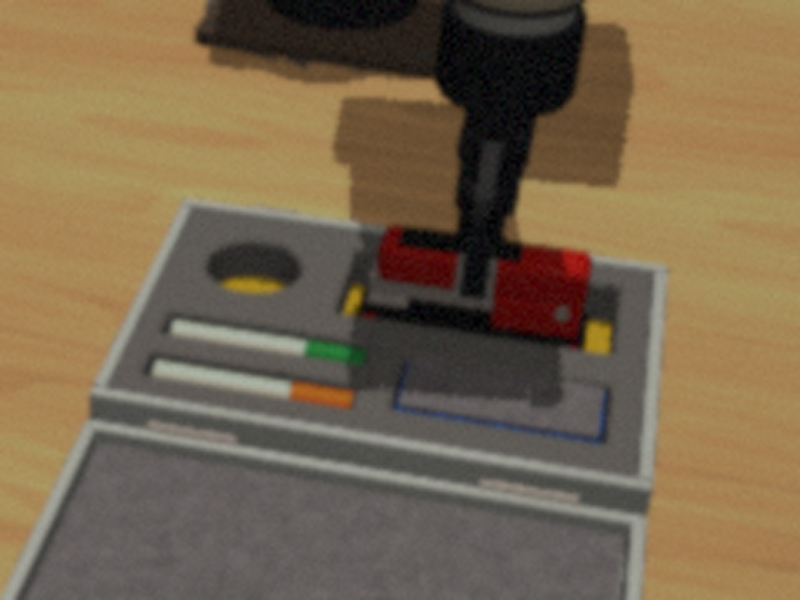

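The stapler is in the cutout with yellow floor visible at both ends, at (355,300) and (598,336). The force stepped to 14 N with z stopped at 0.061, which is the expected home height. I'll press a little more, then release.

Emit:
drive_tool(moves=[[[0, 0, 0], [0, 0, 0.001], 0.02], [[0, 0, 0], [0, 0, 0.001], 0.02], [[0, 0, 0], [0, 0, 0], 0.02]])

```text
time: 11.28
eef_pos: [0.4341, 0.1829, 0.061]
tcp_rot: [0.682, 0.731, -0.002, -0.001]
contact_force: [-13.0, -3.4, 27.2]
opening: 0.333
finger_force: 97.9
```

Emit:
drive_tool(moves=[[[0, 0, 0], [0, 0, -0.002], 0.02], [[0, 0, 0], [0, 0, 0], 0.06], [[0, 0, 0], [0, 0, 0], 0.06], [[0, 0, 0], [0, 0, 0], 0.06], [[0, 0, 0], [0, 0, 0], 0.06]])

```text
time: 11.9
eef_pos: [0.4338, 0.1829, 0.059]
tcp_rot: [0.682, 0.731, -0.0, -0.0]
contact_force: [0.8, 0.2, -0.3]
opening: 0.702
finger_force: 0.0
```

Released. Now I move up, and away along tool −x so the top camera has a clear view.

Emit:
drive_tool(moves=[[[0, 0, 0], [0, 0, -0.02], 0.06], [[0, 0, 0], [0, 0, -0.05], 0.06], [[0, 0, 0], [0, 0, -0.06], 0.06], [[0, 0, 0], [0, 0.05, -0.03], 0.06], [[0, 0, 0], [0, 0.06, 0], 0.06]])

```text
time: 12.52
eef_pos: [0.5466, 0.1912, 0.2245]
tcp_rot: [0.682, 0.731, 0.004, 0.003]
contact_force: [0.8, -0.7, 0.2]
opening: 0.7
finger_force: 0.0
```

Emit:
drive_tool(moves=[[[0, 0, 0], [-0.06, 0, 0], 0.06], [[0, 0, 0], [-0.06, 0, 0], 0.06], [[0, 0, 0], [-0.06, 0, 0], 0.06], [[0, 0, 0], [-0.06, 0, 0], 0.06], [[0, 0, 0], [0, 0, 0], 0.06]])

```text
time: 13.15
eef_pos: [0.5603, -0.0527, 0.2191]
tcp_rot: [0.684, 0.729, -0.0, 0.0]
contact_force: [0.2, 0.0, 0.3]
opening: 0.698
finger_force: 0.0
```

```bash
python3 - <<'E'
from h import *
t=cam('top');c=cam('scene'); s=ctrl.get_state(); print(s['eef_pos'],s['contact_force'],s['time'])
a=cv2.resize(t['image'][290:390,130:330],(800,400),interpolation=cv2.INTER_CUBIC)
b=cv2.resize(c['image'][190:290,330:510],(360,200),interpolation=cv2.INTER_CUBIC)
o=np.zeros((600,800,3),np.uint8);o[:400]=a;o[400:,:360]=b;cv2.imwrite('pics/end.png',o[:,:,::-1])
hsv=cv2.cvtColor(t['image'],cv2.COLOR_RGB2HSV)
red=(((hsv[...,0]<6)|(hsv[...,0]>172))&(hsv[...,1]>150)&(hsv[...,2]>60)).astype(np.uint8); red=cv2.morphologyEx(red,cv2.MORPH_OPEN,np.ones((2,2)))
for k in cv2.findContours(red,cv2.RETR_EXTERNAL,cv2.CHAIN_APPROX_NONE)[0]:
    if cv2.contourArea(k)>150: print(k[:,0].mean(0),cv2.minAreaRect((ray(t,k[:,0],.07)[:,:2]*1000).astype(np.float32)))
E
```

```text
[ 0.5600377  -0.04926211  0.21895392] [-0.37074111 -0.2020824  -0.65791924] 13.25
[199.48876404 340.62921348] ((432.8455505371094, 178.8749237060547), (29.938196182250977, 118.1640853881836), 3.7913875579833984)
[ 23.48837209 197.72093023] ((663.0843505859375, 468.4403076171875), (24.974687576293945, 22.7097225189209), 3.064664363861084)
[382.32941176 103.38823529] ((812.9773559570312, -119.13141632080078), (117.23768615722656, 28.360191345214844), 30.45669174194336)
```

View pics/end.png

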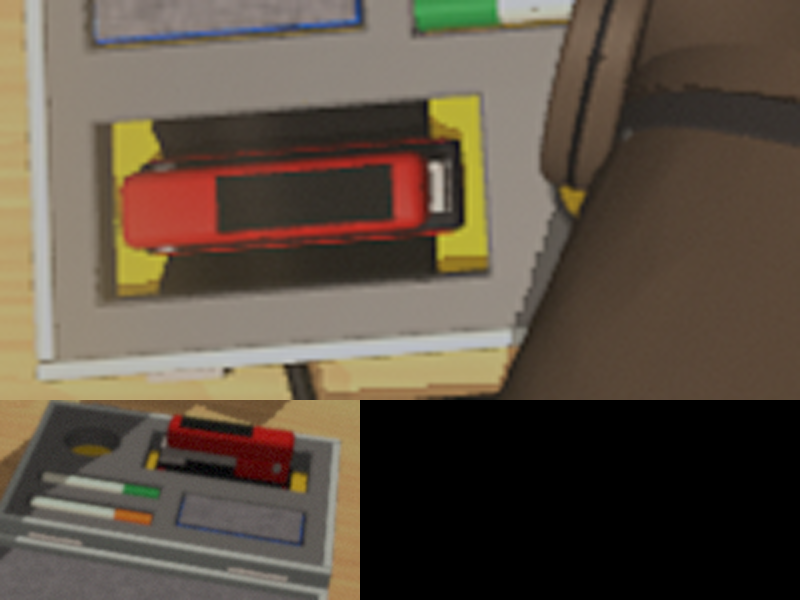

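The final view shows the stapler upright between the strips, centred at (0.433, 0.179), with its top 118 × 30 mm at home height. The gripper is clear.

```bash
python3 -c "
from plant import ctrl
print(ctrl.sign_off())"
```

```text
the job is handed in; nothing more can be done
None
```

The red stapler nearest the base is pressed home upright in the long cutout and released, about 4 mm off centre by camera; the arm never went near the black stapler, and I signed off at about 13 s (no verdict was returned).

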